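# Find the high point of an eccentric with a dial indicator

### The arm

A 6-joint arm with a two-finger parallel gripper is mounted at the origin on a cart in front of the work surface, level with it; the furniture and walls round the work are solid. World frame = base frame: x ahead of the robot, y to its left, z up, the work surface at z = 0. Lengths are in m, angles in degrees, forces in N, time in s.
With the tool pointing down it reaches from about 0.3 to 0.85 m from the base axis. Payload 4.2 kg.
Tool frame: the origin (TCP) lies at the very end of the fingers, on their centre line; the grasp point (between the pads) lies 19 mm behind it; z points along the fingers, y is the line along which they close (so a half turn about z gives the same grasp; the last joint's range is limited). The gripper opens to 91 mm and grips with 3 to 60 N. Pads are 32 mm wide; open, the fingers measure 118 mm over their backs; the gripper's body (76 mm by 178 mm) begins 60 mm behind the grasp point.
Start: joints at [69.672, 18.312, 89.639, -0, 72.044, -1.146], TCP at [0.189, 0.543, 0.214] pointing down, gripper open.
Joint ranges: [-177.97, 177.97], [-48.28, 115.42], [12.27, 149.76], [-77.06, 257.06], [2.81, 150.46], [-146.56, 146.56]. Speed limits (degrees/s): [147.25, 147.25, 180, 180, 180, 180].

### API

Orientations are given as a 3x3 rotation matrix whose columns are the frame's x, y, z axes.
In Python, from plant import robot gives the robot as it stands.
- The arm moves only by the shell command python3 -m pendant 'ROWS' [OPENING] [FORCE]. ROWS is JSON, a list that holds one entry, the list of rows, each a list of 4 numbers: the shift along the tool's x, y, z in m, then the turn about the tool's z in rad. A call has exactly 10 rows; each row shifts and turns the commanded pose from where the row before left it, along the tool's axes as they then stand; what a row does not reach is not made up. A row lasts 1/12 s, in which the tool goes at most 41.7 mm and 7.16 degrees, less where a joint would pass 70% of its speed; a pose out of reach is approached as far as the arm can. A call with a gripper value outside its range is refused whole. OPENING is the closure, from 0 (fully open) to 1 (shut), set as the call begins (- or left out, the last holds). The fingers move at their own pace and stop on an object; FORCE is the grip in N (left out, the last holds). Time passes only in rows, so rows that do not move let the fingers close, or fill a call up. It gives the time, the measured TCP pose, the force, the opening and the grip force at its end, in the units of the state.
- robot.sense(): the state, without advancing time (a new reading comes with each control period).
- robot.camera(name): name is "scene" or "top" or "wrist"; returns a dict with "img" (480x640x3 uint8, red, green, blue), "fx", "fy", "cx", "cy" (pixels), "distortion" ([k1, k2, p1, p2, k3] as OpenCV has them; the pictures are not rectified), "origin" and "rotation" of the camera in the world. Camera axes: x right, y down, z forward; pixel columns grow to the right and rows downward; lengths in m; the calibration is good to about 2 mm. A picture is of the moment at which its call begins. There is no depth.
- robot.sign_off(): hands the job in; it is judged then, once.
The state is a dict: "t": time; "qpos": joint angles; "joint_vel": joint speeds; "tau": joint torques, N m; "eef_pos": TCP position; "tcp_rot": TCP orientation; "ft_force": force on the tool from outside, world axes, zero at the start; "torque": the same for the moment, N m; "opening": finger opening in m; "finger_force": force on a finger pad.
Only numpy, scipy, OpenCV 4.12 (cv2) and the standard library are available. Lean on these libraries where they do the work, as an engineer would, in place of code of your own. Each camera call takes 0.05 s, during which the arm holds its last target. There are 200 camera calls.

### The job

On the runout stand, slide the head of the dial indicator (it has a grip knob on top) down its column until its sprung plunger rests on the eccentric and is pressed in by about half its travel, then gently turn the shaft in its V-blocks (it has a star handle on its end) until the highest point of the eccentric is under the plunger, and leave it there with the plunger still on it. Never press the plunger to the end of its travel, push hard on the shaft, lift it out of the V-blocks or disturb the things lying around.

Things in the scene. Friction and masses are not known exactly. Their poses are not given: they have to be found in the camera images.
- stand: Runout stand, fixed to the bench: grey base plate (190 x 190 mm, top at 18 mm) with two steel V-blocks (90 degrees, 64 mm wide, 30 mm thick, tops at 88 mm) at y = -60 and +60 mm, and a column at x = +75 mm, y = 0 that carries the indicator head. Origin: under the middle of the V-blocks, at bench height; z up, y along the shaft, +x to the column. Yaw varies by 0.3 rad either way.
- head (a joint): How far the indicator head has been slid down its column, m: 0 is fully up, 0.080 fully down. It stays where it is left (about 9 N of friction; pushing it down takes 6 to 12 N).
- head_knob (a point): Middle of the black grip knob on top of the indicator head, over the column: upright cylinder, 28 mm in diameter, 24 mm high, free all round, 270 to 297 mm above the bench at the start. The dial (68 mm in diameter, facing -x of the stand) stands 62 to 85 mm in front of the column's axis, its top 10 mm below this point; nothing is higher than the knob.
- pointer (a joint): Pointer of the indicator's dial, rad: 0 with the plunger fully out (pointer at the lower left), 5.24 with it fully in (30 mm, lower right). It turns clockwise as seen from the front, 0.1745 rad per mm that the plunger is pressed in; 2.62 (straight up) is half travel.
- plunger: The indicator's sprung plunger, an upright 7 mm rod with a ball end 8 mm in diameter. Origin: lowest point of the ball. It stands exactly over the shaft's axis and the middle of the eccentric (stand x = 0, y = 0), at 165 mm less the head's travel while it is out. It is pressed in upward, 30 mm at most; spring 1 N at first touch, 4 N fully in, rigid beyond that.
- seat (a point): Point of the stand on the shaft's axis, 85 mm above the bench, under the plunger. Here the shaft carries the eccentric: a plain steel disc 60 mm in diameter, 20 mm thick, centre 5 mm off the axis, so its top lies 110 to 120 mm high. Its direction is unknown and differs each time; it turns with the shaft. At the start its high point is 63 degrees or more away from the top.
- shaft: Loose steel shaft, 24 mm in diameter, 255 mm long, about 0.75 kg, lying in the two V-blocks with its axis 85 mm above the bench. Origin on its axis midway between the V-blocks; y along the axis, about which it turns; friction holds it at any angle and turning it by the handle takes 1 to 4 N. The star handle sits on its -y end, one arm along the shaft's +z axis.
- star (a point): Middle of the star handle, on the shaft's axis 135 mm to -y of its origin, axes as the shaft's: five straight arms 9 mm thick, 72 degrees apart (the first along +z), ending in black balls 16 mm in diameter centred 52 mm from the axis; hub 32 mm in diameter. The arms can be pushed round with the closed fingers from above, 30 mm deep beside the top one.
- tape_measure: Yellow and black tape measure, 38 x 80 x 67 mm, loose bystander; origin at its underside.
- pencil: Red pencil, 174 mm long, loose bystander; origin at its underside.
- pliers: Pliers with red handles, 176 mm long, loose bystander; origin at their underside.
- screwdriver: Screwdriver with blue handle, 219 mm long, loose bystander; origin at its underside.

How it is judged:
By the outcome, as a careful person would: the job done as asked, in the order asked, and still so for the second after the job is handed in, with the robot touching nothing.
It also fails if it takes over 72 s, if anything falls off the work surface, if the arm or the gripper's body presses on something with over 40 N, if the wrist force passes 120 N, or if a joint passes its speed limit or range.

## Working session

There is one attempt and no reset: what is moved stays moved. The work goes in short steps, Python scripts to look and compute and a shell command to move; the robot and the scene stay as the last step left them, time stands still between calls to the robot, and variables do not carry over. Pictures are saved under pics/ and viewed, at most 10 in all, crops included, and the job is handed in when it is done.

```bash
mkdir -p pics; python3 - <<'E'
from plant import robot
import cv2,json
for n in ["scene","top"]:
    c=robot.camera(n); cv2.imwrite(f"pics/{n}0.png",c["img"][:,:,::-1])
    print(n,{k:(v if not hasattr(v,'tolist') else v.tolist()) for k,v in c.items() if k!="img"})
s=robot.sense(); print(s["t"],s["tcp_rot"],s["opening"])
E
```

```text
scene {'fx': 470.5721299312968, 'fy': 470.5721299312968, 'cx': 316.3400389886371, 'cy': 241.35653657148882, 'distortion': [-0.08838018972777, 0.0, 0.0, 0.0, 0.0], 'origin': [0.05147365752962417, 1.0358840326405045, 1.1534937328870432], 'rotation': [[-0.835501895858552, -0.40768927388226256, 0.36841014912474807], [-0.5494654261282195, 0.6138528880053777, -0.5668089425698855], [0.004932292215571204, -0.6759985856855107, -0.7368864123083622]]}
top {'fx': 539.7203871135843, 'fy': 539.7203871135843, 'cx': 318.2689971485214, 'cy': 243.48706369328244, 'distortion': [-0.03467729325895053, 0.0, 0.0, 0.0, 0.0], 'origin': [0.3972134197003628, 0.296479900096076, 1.47636640128137], 'rotation': [[-0.002115025209148974, -0.9956918445603602, 0.09269993173865938], [-0.9998719543663352, 0.003576061618148086, 0.015597649019912476], [-0.015861952591337325, -0.09265507249627865, -0.9955719140276605]]}
0.1 [[-9.44477513e-01  3.28575602e-01 -5.49089508e-04]
 [ 3.28576058e-01  9.44476384e-01 -1.46100524e-03]
 [ 3.85513982e-05 -1.56030426e-03 -9.99998782e-01]] 0.09164008437297959
```

View pics/scene0.png

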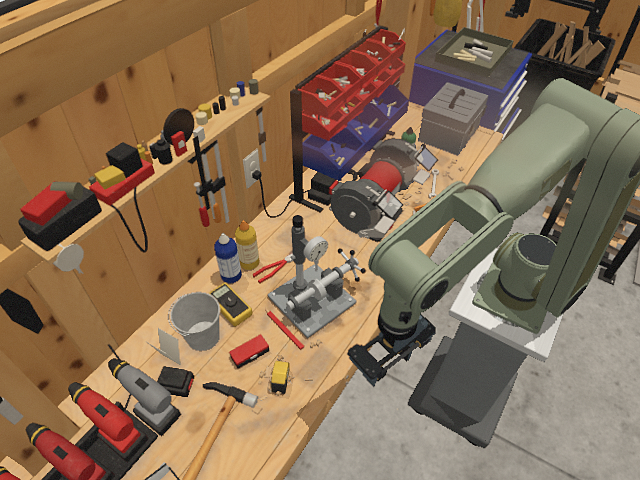

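View pics/top0.png

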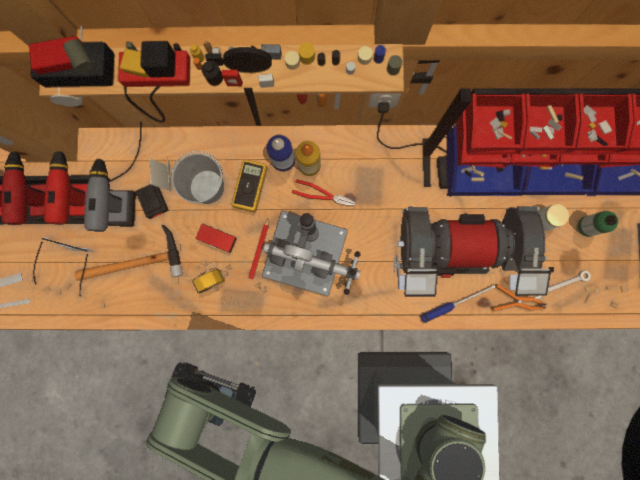

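The stand is at about (305,252) in the top view. The column knob is at about (307,220), up the picture towards +x. The star is at about (352,270) at the stand's -y end. Next I'll enlarge crops of both views.

```bash
python3 - <<'E'
import cv2,numpy as np
a=cv2.imread("pics/top0.png")[200:305,255:375]; a=cv2.resize(a,None,fx=5,fy=5,interpolation=cv2.INTER_CUBIC)
cv2.imwrite("pics/topc.png",a)
b=cv2.imread("pics/scene0.png")[205:337,260:380]; cv2.imwrite("pics/scenec.png",cv2.resize(b,None,fx=4.5,fy=4.5,interpolation=cv2.INTER_CUBIC))
E
```

```text
(no output)
```

View pics/topc.png

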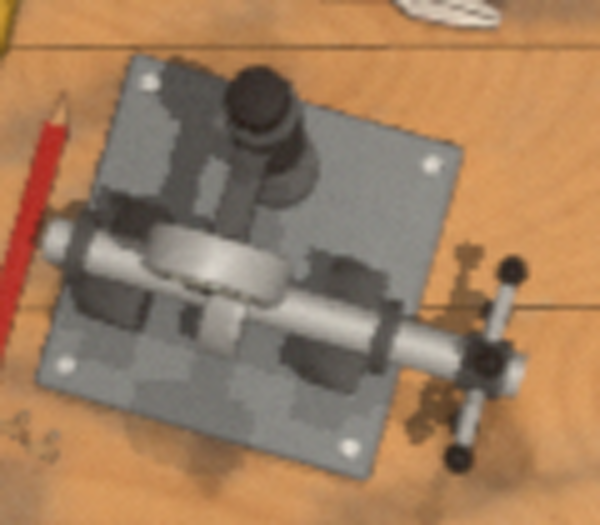

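View pics/scenec.png

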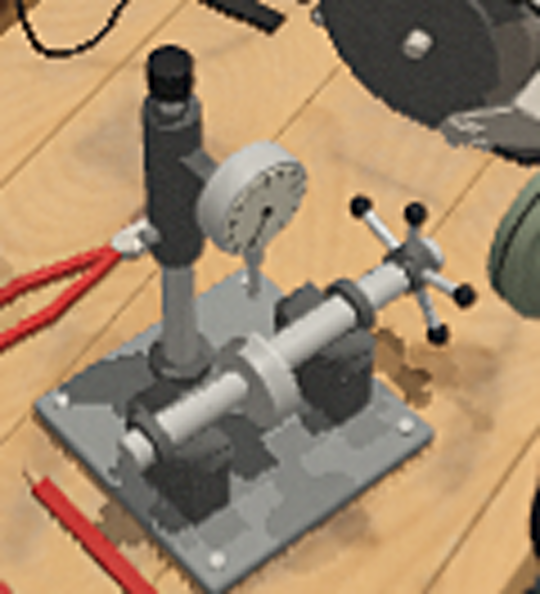

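The plate corners in the top crop are (135,57), (463,148), (367,477) and (38,383). The star balls in the top crop are (512,270), (487,355) and (458,458). In the scene crop they are (362,207), (415,212), (464,295) and (437,333), and the knob centre is (170,72). I'll fit the poses from these.

```bash
cat > h.py <<'E'
import numpy as np,cv2
from plant import robot
C={'scene':dict(f=470.5721299,c=(316.34004,241.35654),k=-0.08838019,o=[0.05147365752962417,1.0358840326405045,1.1534937328870432],R=[[-0.835501895858552,-0.40768927388226256,0.36841014912474807],[-0.5494654261282195,0.6138528880053777,-0.5668089425698855],[0.004932292215571204,-0.6759985856855107,-0.7368864123083622]]),
'top':dict(f=539.7203871,c=(318.268997,243.487064),k=-0.03467729,o=[0.3972134197003628,0.296479900096076,1.47636640128137],R=[[-0.002115025209148974,-0.9956918445603602,0.09269993173865938],[-0.9998719543663352,0.003576061618148086,0.015597649019912476],[-0.015861952591337325,-0.09265507249627865,-0.9955719140276605]])}
def proj(n,P,cam=None):
    if cam is None: q=C[n]; f,c,k,o,R=q['f'],q['c'],q['k'],np.array(q['o']),np.array(q['R'])
    else: f,c,k,o,R=cam['fx'],(cam['cx'],cam['cy']),cam['distortion'][0],np.array(cam['origin']),np.array(cam['rotation'])
    K=np.array([[f,0,c[0]],[0,f,c[1]],[0,0,1.]]); rv=cv2.Rodrigues(R.T)[0]
    return cv2.projectPoints(np.atleast_2d(np.array(P,float)),rv,-R.T@o,K,np.array([k,0,0,0,0.]))[0][:,0]
def W(p,s): # stand->world, p=(x,y,yaw)
    c,n=np.cos(p[2]),np.sin(p[2]); s=np.atleast_2d(np.array(s,float))
    return np.c_[p[0]+c*s[:,0]-n*s[:,1],p[1]+n*s[:,0]+c*s[:,1],s[:,2]]
def ball(a): # a: turn about stand +y from +z
    a=np.radians(a); return np.array([.052*np.sin(a),-.135*np.ones_like(a),.085+.052*np.cos(a)]).T
E
python3 - <<'E'
from h import *
from scipy.optimize import least_squares as LS
t=lambda L:(np.array(L)+.5)/5+[254.5,199.5]
s=lambda L:(np.array(L)+.5)/4.5+[259.5,204.5]
cor=t([(135,57),(463,148),(367,477),(38,383)])
sc=np.array([[.095,.095,.018],[.095,-.095,.018],[-.095,-.095,.018],[-.095,.095,.018]])
scs=s([(35,405),(215,590),(435,435)]); knob=s([(170,72)])
bt=t([(512,270),(487,355),(458,458)]); bs=s([(362,207),(415,212),(464,295),(437,333)])
def near(u,v): return (u[:,None]-v[None]) [np.arange(len(u)),((u[:,None]-v[None])**2).sum(2).argmin(1)]
def r(p,a=None):
    e=[(proj('top',W(p,sc))-cor).ravel(),(proj('scene',W(p,sc[[0,3,2]]))-scs).ravel(),]
    return np.concatenate(e)
f=LS(r,[.41,.31,-.25],x_scale=[.01,.01,.1]);print(f.x,np.round(f.fun,1))
p=f.x
best=[]
for a in np.arange(0,72,1):
    B=W(p,ball(a+72*np.arange(5)))
    e=np.r_[near(bt,proj('top',B)).ravel(),near(bs,proj('scene',B)).ravel()]; best.append((np.abs(e).mean(),a,np.round(e,1)))
best.sort(key=lambda b:b[0]); print(best[0],best[1][:2],best[2][:2])
for z in (.27,.28,.29): print(z,proj('scene',W(p,[[.075,0,z]])),knob,proj('top',W(p,[[.075,0,z+.012]])),t([(258,97)]))
print(W(p,[[.075,0,.28],[0,0,.085],[0,-.135,.085],[0,.135,.085]]))
s=robot.sense();print(s['eef_pos'])
R=s['tcp_rot'];print(np.degrees(np.arctan2(R[1,1],R[0,1])))
E
```

```text
[ 0.50800227  0.35669798 -0.2846811 ] [-0.7 -1.2  0.6 -0.3  0.5  1.3 -1.2  0.4 -0.7 -0.8  0.   0.6  0.8 -1.2]
(np.float64(2.6405229270634822), np.int64(54), array([-0.5,  3. , -0.9,  0.2, -1.9,  6.5,  2.8,  5.6,  0.8, -0.3,  4.3,
       -0.1, -1.7,  8.3])) (np.float64(2.6487943746058216), np.int64(53)) (np.float64(2.667273688156939), np.int64(55))
0.27 [[293.18562322 223.15656558]] [[297.38888889 220.61111111]] [[309.06003926 211.65334828]] [[306.2 219. ]]
0.28 [[293.06730873 220.47464007]] [[297.38888889 220.61111111]] [[308.91194686 210.97085399]] [[306.2 219. ]]
0.29 [[292.94772217 217.76090478]] [[297.38888889 220.61111111]] [[308.76137249 210.27692018]] [[306.2 219. ]]
[[0.57998361 0.33563412 0.28      ]
 [0.50800227 0.35669798 0.085     ]
 [0.47008733 0.22713156 0.085     ]
 [0.5459172  0.4862644  0.085     ]]
[0.18876393 0.54265489 0.21322188]
70.81763264619602
```

The plate seems to be offset from the stand's origin, so I'll refit with that offset free, adding the shaft ends and the knob.

```bash
python3 - <<'E'
from h import *
from scipy.optimize import least_squares as LS
t=lambda L:(np.array(L)+.5)/5+[254.5,199.5]
s=lambda L:(np.array(L)+.5)/4.5+[259.5,204.5]
cor=t([(135,57),(463,148),(367,477),(38,383)])
sc=np.array([[.095,.095,.018],[.095,-.095,.018],[-.095,-.095,.018],[-.095,.095,.018]])
scs=s([(35,405),(215,590),(435,435)])
bt=t([(512,270),(487,355),(458,458)]); bs=s([(362,207),(415,212),(464,295),(437,333)])
def near(u,v): return (u[:,None]-v[None]) [np.arange(len(u)),((u[:,None]-v[None])**2).sum(2).argmin(1)]
def r(q):
    p=q[:3]; d=sc+[q[3],0,0]
    B=W(p,ball(q[5]+72*np.arange(5)))
    e=[(proj('top',W(p,d))-cor).ravel(),(proj('scene',W(p,d[[0,3,2]]))-scs).ravel(),
     (proj('scene',W(p,[[.075,0,q[4]]]))-s([(170,72)])).ravel(),(proj('top',W(p,[[.075,0,q[4]+.012]]))-t([(258,97)])).ravel(),
     near(bt,proj('top',B)).ravel(),near(bs,proj('scene',B)).ravel()]
    return np.concatenate(e)
best=min((LS(r,[.50,.357,-.28,.02,.28,a],x_scale=[.01,.01,.1,.01,.01,5],loss='soft_l1') for a in range(0,72,6)),key=lambda f:f.cost)
print(best.cost,best.x,np.round(best.fun,1))
p=best.x[:3]
print(W(p,[[.075,0,best.x[4]],[0,0,.085],[0,-.135,.085]]))
E
```

```text
4.8536427629671355 [ 4.89424789e-01  3.62477831e-01 -2.85942379e-01  1.93538754e-02
  2.94060359e-01  7.30305414e+01] [-0.7 -1.2  0.5 -0.2  0.3  1.4 -1.4  0.4 -0.8 -0.7 -0.1  0.7  0.8 -1.1
  0.1  0.1 -0.1 -0.6 -0.1  0.  -0.5 -0.8 -0.2  0.3  0.4 -0.2  0.2 -0.3
 -0.1  0.1 -0.4 -0.3]
[[0.56137951 0.3413232  0.29406036]
 [0.48942479 0.36247783 0.085     ]
 [0.45134646 0.23295933 0.085     ]]
```

The fit is now good to under a pixel. The stand is at (0.489, 0.362) with yaw -16.4°, the knob at (0.561, 0.341, 0.294), and a star arm stands about 1° from vertical. I'll go above the knob.

```bash
python3 -m pendant '[[[0,0,-0.037,-0.012],[0,0,-0.037,-0.012],[0,0,-0.037,-0.012],[0,0,-0.037,-0.013],[-0.034,-0.007,0,0],[-0.034,-0.007,0,0],[-0.034,-0.007,0,0],[-0.034,-0.007,0,0],[-0.034,-0.007,0,0],[-0.034,-0.007,0,0]]]' 0
python3 -m pendant '[[[-0.034,-0.007,0,0],[-0.034,-0.007,0,0],[-0.034,-0.007,0,0],[-0.034,-0.007,0,0],[-0.034,-0.007,0,0],[-0.02,-0.007,0,0],[-0.02,-0.004,0,0],[0,0,0,0],[0,0,0,0],[0,0,0,0]]]'
python3 - <<'E'
from h import *
s=robot.sense();p=[.4894,.3625,-.2859];e=s['eef_pos'];d=np.array([.5614,.3413])-e[:2]
y=s['tcp_rot'][:,1];x=s['tcp_rot'][:,0];print(e,np.degrees(np.arctan2(y[1],y[0])),d@x[:2],d@y[:2],s['ft_force'])
c=robot.camera('wrist');cv2.imwrite('pics/w1.png',c['img'][:,:,::-1])
print(c['origin'],c['rotation'][:,2] if hasattr(c['rotation'],'shape') else c['rotation'],proj('',W(p,[[.075,0,.306]]),c),proj('',W(p,[[.0,-.135,.085]]),c))
E
```

```text
t: 0.93
eef_pos: [0.374, 0.4442, 0.3616]
tcp_rot: [[-0.959, 0.282, -0.001], [0.282, 0.959, -0.001], [0.0, -0.001, -1.0]]
ft_force: [0.2, 0.6, 0.8]
opening: 0.0909
finger_force: 0.0
t: 1.77
eef_pos: [0.5608, 0.3422, 0.3615]
tcp_rot: [[-0.96, 0.282, -0.001], [0.282, 0.96, 0.0], [0.001, -0.0, -1.0]]
ft_force: [0.6, -0.2, 0.4]
opening: 0.0912
finger_force: 0.0
[0.56076337 0.34221027 0.36154166] 73.63972447954909 -0.000867253322114862 -0.0006940939837833164 [ 0.56079842 -0.20514527  0.42213705]
[0.47964764 0.36540932 0.53157898] [ 0.28347977 -0.08458933 -0.95524021] [[319.11802346 268.911     ]] [[191.23765287 127.48564146]]
```

View pics/w1.png

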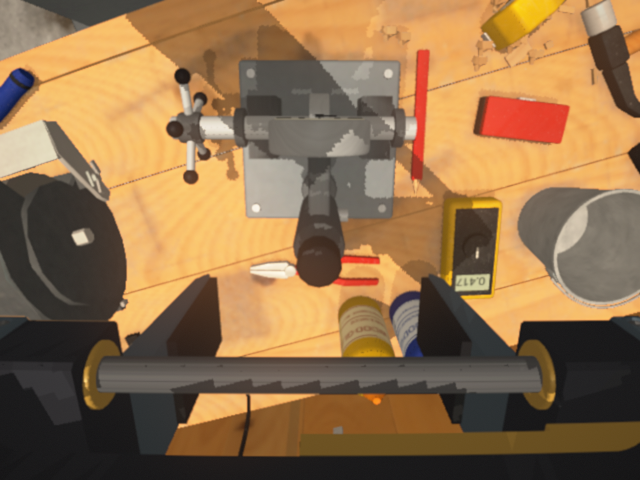

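The wrist view shows the knob centred between the fingers at about (320,265), against a predicted (319,269), and the star hub at about (185,128). Now I'll descend and grip the knob.

```bash
python3 -m pendant '[[[-0.001,-0.001,0.015,0],[0,0,0.015,0],[0,0,0.015,0],[0,0,0.015,0],[0,0,0.015,0],[0,0,0,0],[0,0,0,0],[0,0,0,0],[0,0,0,0],[0,0,0,0]]]' 0 
python3 -m pendant '[[[0,0,0,0],[0,0,0,0],[0,0,0,0],[0,0,0,0],[0,0,0,0],[0,0,0,0],[0,0,0,0],[0,0,0,0],[0,0,0,0],[0,0,0,0]]]' 1 25
```

```text
t: 2.65
eef_pos: [0.5622, 0.3411, 0.2883]
tcp_rot: [[-0.96, 0.282, 0.002], [0.282, 0.96, 0.001], [-0.002, 0.002, -1.0]]
ft_force: [0.4, -0.1, 0.3]
opening: 0.0913
finger_force: 0.0
t: 3.48
eef_pos: [0.5623, 0.3416, 0.287]
tcp_rot: [[-0.959, 0.282, 0.001], [0.282, 0.959, 0.002], [-0.0, 0.002, -1.0]]
ft_force: [2.8, 8.4, -3.1]
opening: 0.0274
finger_force: 15.6
```

Gripped, with the opening at 27.4 mm. I'll slide it down 48 mm, which should come just short of contact or barely touch, and then look.

```bash
python3 -m pendant '[[[0,0.001,0.006,0],[0,0,0.006,0],[0,0,0.006,0],[0,0,0.006,0],[0,0,0.006,0],[0,0,0.006,0],[0,0,0.006,0],[0,0,0.006,0],[0,0,0,0],[0,0,0,0]]]'
python3 - <<'E'
from h import *
c=robot.camera('scene');im=c['img'][:,:,::-1]
cv2.imwrite('pics/s2.png',cv2.resize(im[225:325,285:365],None,fx=6,fy=6,interpolation=cv2.INTER_CUBIC))
E
```

```text
t: 4.32
eef_pos: [0.5623, 0.3416, 0.2394]
tcp_rot: [[-0.959, 0.282, 0.001], [0.282, 0.959, 0.0], [-0.001, 0.0, -1.0]]
ft_force: [-0.2, 0.2, 3.2]
opening: 0.0273
finger_force: 25.0
```

View pics/s2.png

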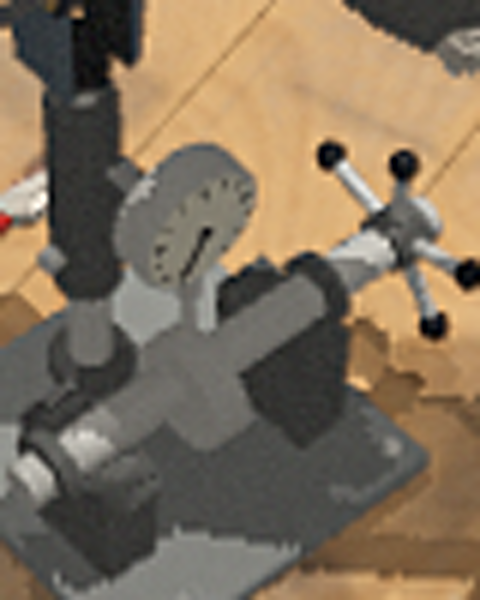

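The pointer is still at the lower left, and the disc bulges towards -x and down. I'll write a dial reader that rectifies the dial face.

```bash
cat > dial.py <<'E'
from h import *
P=[.48942,.36248,-.28594]
def read(zk,save=None,dy=0,dz=0):
    c=robot.camera('scene')['img'][:,:,::-1]; c=np.ascontiguousarray(c)
    N=401; u=(np.arange(N)-200)*.0002  # 0.2 mm/px
    U,V=np.meshgrid(u,u); S=np.c_[np.full(N*N,-.010),(-U+dy).ravel(),(zk-.044-V+dz).ravel()]
    m=proj('scene',W(P,S)).reshape(N,N,2).astype(np.float32)
    f=cv2.remap(c,m[...,0],m[...,1],cv2.INTER_CUBIC)
    if save: cv2.imwrite(save,np.hstack([f,cv2.resize(c[225:325,285:365],(321,401),interpolation=cv2.INTER_CUBIC)]))
    g=cv2.GaussianBlur(cv2.cvtColor(f,cv2.COLOR_BGR2GRAY),(0,0),4).astype(float)
    a=np.radians(np.arange(-180,180,1)); r=np.arange(25,90)
    s=np.array([g[(200-r*np.cos(t)).astype(int),(200+r*np.sin(t)).astype(int)].mean() for t in a])
    s=cv2.GaussianBlur(np.r_[s[-30:],s,s[:30]][:,None],(1,1),5)[30:-30,0] if 0 else s
    i=s.argmin(); w=np.clip(np.median(s)-s,0,None)*(np.abs((np.arange(360)-i+180)%360-180)<25)
    o=((np.arange(360)-i+180)%360-180); ang=-180+i+(w*o).sum()/w.sum()
    return (ang+150)/57.2958/.1745, s.min(),np.median(s)
E
python3 - <<'E'
from dial import *
z=robot.sense()['eef_pos'][2]+.008
print(z,read(z,'pics/d1.png'))
E
```

```text
0.24742300597554676 (np.float64(-1.4617068409077203), np.float64(56.13846153846154), np.float64(127.22307692307692))
```

View pics/d1.png

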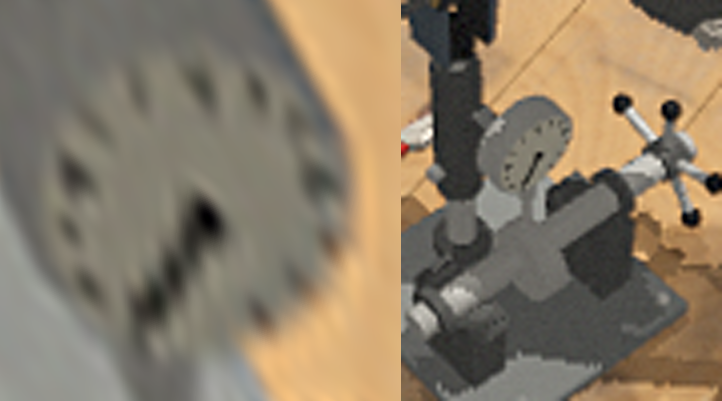

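The dial hub shows at (208,215) in the rectified view, so I'll correct that offset. The pointer reads about -147°, so the plunger is still out. I'll continue down.

```bash
sed -i 's/dy=0,dz=0/dy=-.0016,dz=-.003/' dial.py; python3 -c "
from dial import *
print(read(robot.sense()['eef_pos'][2]+.008))"
python3 -m pendant '[[[0,0,0.002,0],[0,0,0.002,0],[0,0,0.002,0],[0,0,0.002,0],[0,0,0,0],[0,0,0,0],[0,0,0,0],[0,0,0,0],[0,0,0,0],[0,0,0,0]]]' | sed -n '2p;4p'
python3 -c "
from dial import *
print(read(robot.sense()['eef_pos'][2]+.008))"

```

```text
(np.float64(-0.037146784501113306), np.float64(53.215384615384615), np.float64(124.22307692307692))
eef_pos: [0.5623, 0.3417, 0.2321]
ft_force: [-2.4, -0.6, 6.6]
(np.float64(4.708391625646128), np.float64(66.4), np.float64(124.38461538461539))
```

```bash

python3 -m pendant '[[[0,0,0.002,0],[0,0,0.002,0],[0,0,0.002,0],[0,0,0.002,0],[0,0,0.001,0],[0,0,0,0],[0,0,0,0],[0,0,0,0],[0,0,0,0],[0,0,0,0]]]' | sed -n '2p;4p'
python3 -c "
from dial import *
print(read(robot.sense()['eef_pos'][2]+.008,'pics/d2.png'))"

```

```text
eef_pos: [0.5624, 0.3417, 0.2234]
ft_force: [-1.9, -1.3, 6.9]
(np.float64(13.155669040126112), np.float64(72.70769230769231), np.float64(123.62307692307692))
```

View pics/d2.png

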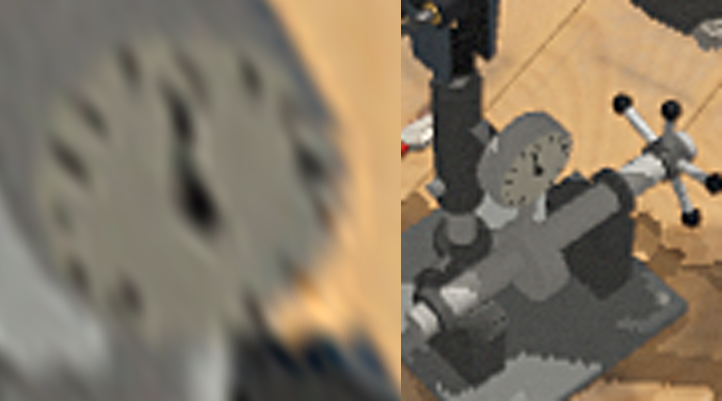

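The plunger is pressed in about 13 mm. Contact came at a disc height of about 113 mm and the bulge is on the -x side, so the high point is about 115° from the top. The star's top must go towards +x, which also makes the pointer rise. I'll release and lift clear.

```bash

python3 -m pendant '[[[0,0,0,0],[0,0,0,0],[0,0,0,0],[0,0,0,0],[0,0,0,0],[0,0,0,0],[0,0,-0.01,0],[0,0,-0.02,0],[0,0,-0.03,0],[0,0,-0.03,0]]]' 0 | sed -n '2p;4,5p'
python3 -c "
from dial import *
print(read(.2314))
s=robot.sense();print(s['qpos'],s['eef_pos'])"

```

```text
eef_pos: [0.5619, 0.3414, 0.313]
ft_force: [-0.1, 0.1, 0.7]
opening: 0.0896
(np.float64(13.153592240998611), np.float64(70.29230769230769), np.float64(124.03076923076924))
[ 3.02785901e+01  2.38055642e+01  6.61910814e+01  5.53629035e-03
  8.92969866e+01 -4.33467276e+01] [0.56415959 0.34273967 0.32093786]
```

```bash

python3 -m pendant '[[[0.021,-0.027,0,0],[0.021,-0.027,0,0],[0.021,-0.027,0,0],[0.021,-0.027,0,0],[0.021,-0.027,0,0],[0,0,0,0.12],[0,0,0,0.12],[0,0,0,0.12],[0,0,0,0.12],[0,0,0,0.12]]]' 1 20| sed -n '2p;4,5p'
python3 -m pendant '[[[0,0,0,0.12],[0,0,0,0.12],[0,0,0,0.12],[0,0,0,0.12],[0,0,0,0.12],[0,0,0,0.12],[0,0,0,0.12],[0,0,0,0.13],[0,0,0,0],[0,0,0,0]]]'
cat >> dial.py <<'E'
def tcp():
    s=robot.sense();e=s['eef_pos'];d=e[:2]-np.array(P[:2]);c,n=np.cos(P[2]),np.sin(P[2]);y=s['tcp_rot'][:,1]
    print('stand xy z',np.round([d[0]*c+d[1]*n,-d[0]*n+d[1]*c,e[2]],4),'yaw of tool y rel stand x',np.degrees(np.arctan2(y[1],y[0])-P[2]).round(2),'F',np.round(s['ft_force'],1))
E
python3 -c "
from dial import *
tcp()"

```

```text
eef_pos: [0.4235, 0.2417, 0.3129]
ft_force: [-0.4, 0.6, 0.1]
opening: 0.0274
t: 8.78
eef_pos: [0.4236, 0.2417, 0.3125]
tcp_rot: [[0.273, 0.962, 0.001], [0.962, -0.273, 0.0], [0.001, 0.001, -1.0]]
ft_force: [-0.4, -1.0, 0.5]
opening: 0.0001
finger_force: 0.0
stand xy z [-0.0291 -0.1344  0.3125] yaw of tool y rel stand x 0.52 F [-0.4 -1.   0.5]
```

```bash

python3 -m pendant '[[[0,-0.002,0.03,0],[0,0,0.03,0],[0,0,0.03,0],[0,0,0.03,0],[0,0,0.03,0],[0,0,0.02,0],[0,0,0.015,0],[0,0,0.01,0],[0,0,0,0],[0,0,0,0]]]' | sed -n '2p;4,5p'
python3 - <<'E'
from dial import *
tcp(); print(read(.2314))
c=robot.camera('scene');im=c['img'][:,:,::-1]
cv2.imwrite('pics/s3.png',cv2.resize(im[225:315,290:380],None,fx=6,fy=6,interpolation=cv2.INTER_CUBIC))
E
```

```text
eef_pos: [0.4219, 0.2425, 0.1173]
ft_force: [0.4, 0.5, 0.3]
opening: 0.0003
stand xy z [-0.0309 -0.1342  0.1173] yaw of tool y rel stand x 0.41 F [0.4 0.5 0.3]
(np.float64(13.104927970967806), np.float64(78.76923076923077), np.float64(128.32307692307694))
```

View pics/s3.png

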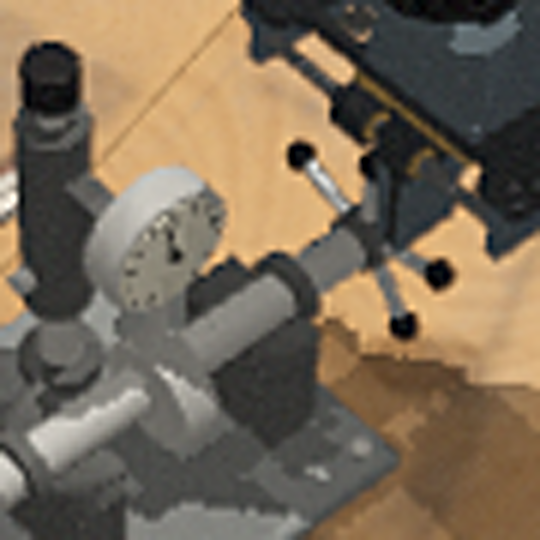

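Clear view: the fingers are on the -x side of the top arm, and the pointer is unchanged at about (170,245). I'll push gently towards +x, which is tool +y.

```bash

python3 -m pendant '[[[0,0.0025,0,0],[0,0.0025,0,0],[0,0.0025,0,0],[0,0.0025,0,0],[0,0.0025,0,0],[0,0.0025,0,0],[0,0.0025,0,0],[0,0.0025,0,0],[0,0.0025,0,0],[0,0,0,0]]]' | sed -n '2p;4,5p'
cat > st.py <<'E'
from dial import *
t=[]
tcp(); print(read(.2314)[0])
# star angle: dark ball matched in both views
from scipy.optimize import minimize_scalar
g={n:cv2.GaussianBlur(cv2.cvtColor(robot.camera(n)['img'],cv2.COLOR_RGB2GRAY),(0,0),1.0).astype(np.float32) for n in('scene','top')}
res=[]
for a in range(72):
    B=W(P,ball(a+72*np.arange(5))); A=.085+(ball(a+72*np.arange(5))-[0,0,.085])*[.6,1,.6]-[0,0,0]
    A=ball(a+72*np.arange(5)); A[:,[0]]*=.6; A[:,2]=.085+(A[:,2]-.085)*.6; A=W(P,A)
    G=ball(a+36+72*np.arange(5)); G=W(P,G); v=0
    k=proj('scene',B); i=g['scene'][k[:,1].round().astype(int),k[:,0].round().astype(int)]
    res.append((np.sort(i)[:5].mean(),a))
res.sort(); print('arm angle mod 72:',[(a,round(float(v),0)) for v,a in res[:4]])
E
python3 st.py
```

```text
eef_pos: [0.4438, 0.2359, 0.1169]
ft_force: [0.2, 0.1, 0.5]
opening: 0.0002
stand xy z [-0.008  -0.1343  0.1169] yaw of tool y rel stand x 0.34 F [0.2 0.1 0.5]
14.46588167559754
arm angle mod 72: [(10, 47.0), (9, 48.0), (11, 48.0), (12, 48.0)]
```

The pointer rises as expected. I'll continue.

```bash

python3 -m pendant '[[[0,0.0025,0,0],[0,0.0025,0,0],[0,0.0025,0,0],[0,0.0025,0,0],[0,0,0,0],[0,0,0,0],[0,0,0,0],[0,0,0,0],[0,0,0,0],[0,0,0,0]]]' | sed -n '4p'
python3 st.py
python3 -m pendant '[[[0,0.0025,0,0],[0,0.0025,0,0],[0,0.0025,0,0],[0,0.0025,0,0],[0,0,0,0],[0,0,0,0],[0,0,0,0],[0,0,0,0],[0,0,0,0],[0,0,0,0]]]' | sed -n '4p'
python3 st.py
```

```text
ft_force: [0.1, -0.3, -0.0]
stand xy z [ 0.0017 -0.1342  0.1171] yaw of tool y rel stand x 0.35 F [ 0.1 -0.3 -0. ]
15.099765356506678
arm angle mod 72: [(25, 39.0), (24, 41.0), (20, 41.0), (23, 41.0)]
ft_force: [-0.5, 0.4, 0.3]
stand xy z [ 0.0117 -0.1341  0.1171] yaw of tool y rel stand x 0.34 F [-0.5  0.4  0.3]
16.75865880755482
arm angle mod 72: [(35, 33.0), (37, 34.0), (38, 34.0), (36, 36.0)]
```

```bash

python3 -m pendant '[[[0,0.002,0,0],[0,0.002,0,0],[0,0.002,0,0],[0,0.002,0,0],[0,0,0,0],[0,0,0,0],[0,0,0,0],[0,0,0,0],[0,0,0,0],[0,0,0,0]]]' | sed -n '4p'
python3 st.py
python3 -m pendant '[[[0,-0.005,0,0],[0,-0.005,-0.02,0],[0,-0.005,-0.03,0],[0,-0.015,-0.03,0],[0,-0.02,0,0],[0,-0.02,0,0],[0,-0.01,0,0],[0,0,0,0],[0,0,0,0],[0,0,0,0]]]' | sed -n '4p'
python3 st.py
python3 - <<'E'
from dial import *
c=robot.camera('scene');im=c['img'][:,:,::-1]
cv2.imwrite('pics/s4.png',cv2.resize(im[225:315,290:380],None,fx=6,fy=6,interpolation=cv2.INTER_CUBIC))
E
```

```text
ft_force: [-1.6, 0.1, 1.4]
stand xy z [ 0.0197 -0.1341  0.1171] yaw of tool y rel stand x 0.35 F [-1.6  0.1  1.4]
17.622823228018508
arm angle mod 72: [(47, 34.0), (45, 38.0), (46, 38.0), (48, 38.0)]
ft_force: [-0.2, 0.7, -0.8]
stand xy z [-0.06   -0.1344  0.1968] yaw of tool y rel stand x 0.35 F [-0.2  0.7 -0.8]
17.688576282441474
arm angle mod 72: [(47, 39.0), (45, 41.0), (46, 41.0), (48, 42.0)]
```

View pics/s4.png

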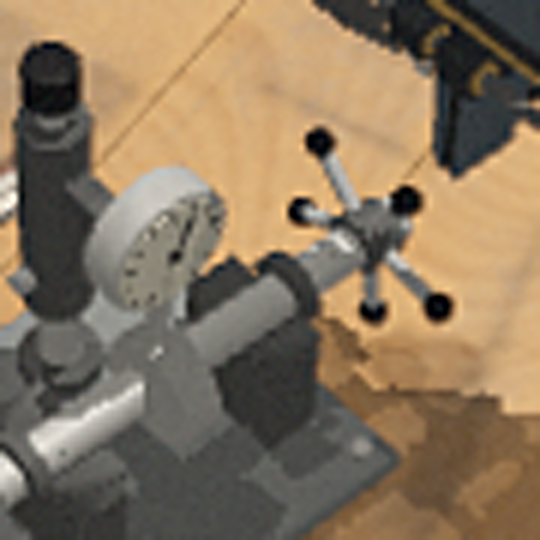

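The star arm is now at about 46° (balls at (405,198), (320,142) and so on), and the pointer is at about +30°. I'll drop in beside the next arm, which is at -26°, and push in steps, saving raw frames for a joint fit.

```bash
mkdir -p raw; cat > snap.py <<'E'
from dial import *
import glob
tcp(); i=len(glob.glob('raw/*.npy')); np.save(f'raw/{i:02d}.npy',robot.camera('scene')['img'])
E
python3 snap.py
python3 -m pendant '[[[0,0,0.02,0],[0,0,0.02,0],[0,0,0.02,0],[0,0,0.01,0],[0,0,0.01,0],[0,0.004,0,0],[0,0.004,0,0],[0,0.004,0,0],[0,0.004,0,0],[0,0,0,0]]]' | sed -n '4p'
python3 snap.py
python3 -m pendant '[[[0,0.002,0,0],[0,0.002,0,0],[0,0.002,0,0],[0,0.002,0,0],[0,0.002,0,0],[0,0.002,0,0],[0,0,0,0],[0,0,0,0],[0,0,0,0],[0,0,0,0]]]' | sed -n '4p'
python3 snap.py
python3 -m pendant '[[[0,0.002,0,0],[0,0.002,0,0],[0,0.002,0,0],[0,0.002,0,0],[0,0.002,0,0],[0,0.002,0,0],[0,0,0,0],[0,0,0,0],[0,0,0,0],[0,0,0,0]]]' | sed -n '4p'
python3 snap.py; python3 st.py
```

```text
stand xy z [-0.06   -0.1346  0.1966] yaw of tool y rel stand x 0.3 F [0.3 0.  0.6]
ft_force: [-1.1, 0.5, 0.2]
stand xy z [-0.0432 -0.134   0.1177] yaw of tool y rel stand x 0.3 F [-1.1  0.5  0.2]
ft_force: [-5.4, 0.3, 2.7]
stand xy z [-0.0336 -0.135   0.1168] yaw of tool y rel stand x 0.34 F [-5.4  0.3  2.7]
ft_force: [-0.6, 0.8, -0.6]
stand xy z [-0.0202 -0.1343  0.1169] yaw of tool y rel stand x 0.35 F [-0.6  0.8 -0.6]
stand xy z [-0.0203 -0.1343  0.1169] yaw of tool y rel stand x 0.35 F [-0.1 -0.3 -0.4]
20.59568402377037
arm angle mod 72: [(68, 43.0), (69, 43.0), (66, 45.0), (67, 45.0)]
```

```bash

for i in 1 2 3; do :; done
python3 -m pendant '[[[0,0.0015,0,0],[0,0.0015,0,0],[0,0.0015,0,0],[0,0.0015,0,0],[0,0.0015,0,0],[0,0.0015,0,0],[0,0,0,0],[0,0,0,0],[0,0,0,0],[0,0,0,0]]]' | sed -n '4p'
python3 snap.py;python3 st.py
python3 -m pendant '[[[0,0.0015,0,0],[0,0.0015,0,0],[0,0.0015,0,0],[0,0.0015,0,0],[0,0.0015,0,0],[0,0.0015,0,0],[0,0,0,0],[0,0,0,0],[0,0,0,0],[0,0,0,0]]]' | sed -n '4p'
python3 snap.py;python3 st.py
python3 -m pendant '[[[0,0.0015,0,0],[0,0.0015,0,0],[0,0.0015,0,0],[0,0.0015,0,0],[0,0.0015,0,0],[0,0.0015,0,0],[0,0,0,0],[0,0,0,0],[0,0,0,0],[0,0,0,0]]]' | sed -n '1p;4p'
python3 snap.py;python3 st.py
```

```text
ft_force: [-1.0, 0.1, 1.3]
stand xy z [-0.0113 -0.1343  0.1169] yaw of tool y rel stand x 0.35 F [-1.   0.1  1.3]
stand xy z [-0.0114 -0.1343  0.1169] yaw of tool y rel stand x 0.34 F [-0.3  0.9  1.2]
20.96262895683892
arm angle mod 72: [(9, 48.0), (8, 48.0), (10, 49.0), (5, 50.0)]
ft_force: [-2.4, 0.8, -0.8]
stand xy z [-0.0025 -0.1344  0.1169] yaw of tool y rel stand x 0.35 F [-2.4  0.8 -0.8]
stand xy z [-0.0025 -0.1344  0.1169] yaw of tool y rel stand x 0.35 F [-1.  -0.4 -0.4]
21.31185231550597
arm angle mod 72: [(20, 41.0), (16, 42.0), (17, 42.0), (19, 44.0)]
t: 20.43
ft_force: [-1.2, -0.0, -0.2]
stand xy z [ 0.0069 -0.1342  0.1171] yaw of tool y rel stand x 0.35 F [-1.2 -0.  -0.2]
stand xy z [ 0.0069 -0.1342  0.1171] yaw of tool y rel stand x 0.35 F [-0.8  0.5 -0.1]
22.202661488086
arm angle mod 72: [(30, 34.0), (31, 36.0), (27, 39.0), (28, 39.0)]
```

Still rising. Next is a joint fit of the hub position over the saved frames, for an unbiased needle angle, together with finer star angles.

```bash
cat > fit.py <<'E'
from dial import *
import glob
from scipy.ndimage import map_coordinates as mc
def gray(im): return cv2.cvtColor(im,cv2.COLOR_RGB2GRAY).astype(np.float32)
F=[gray(np.load(f)) for f in sorted(glob.glob('raw/*.npy'))]
def emb(fn,r0,c0):
    im=cv2.imread(fn)[:,:,::-1]; o=np.full((480,640),128,np.float32); sm=gray(cv2.resize(im,(im.shape[1]//6,im.shape[0]//6),interpolation=cv2.INTER_AREA))
    o[r0:r0+sm.shape[0],c0:c0+sm.shape[1]]=sm; return o
F=[emb('pics/s2.png',225,285),emb('pics/s3.png',225,290)]+F
ZK=[.2474]+[.2314]*(len(F)-1)
A=np.radians(np.arange(-180,180,2.)); r=np.linspace(.003,.019,17)
def prof(g,zk,dy,dz,A=A):
    S=np.c_[np.full(A.size*r.size,-.012),(dy-np.sin(A)[:,None]*r).ravel(),(zk-.044+dz+np.cos(A)[:,None]*r).ravel()]
    k=proj('scene',W(P,S)); return mc(g,[k[:,1],k[:,0]],order=1).reshape(A.size,-1).mean(1)
best=None
for dy in np.arange(-.005,.0051,.001):
    for dz in np.arange(-.006,.0041,.001):
        v=sum(prof(g,z,dy,dz).min() for g,z in zip(F,ZK))
        if best is None or v<best[0]: best=(v,dy,dz)
print(best)
def star(g):
    a=np.arange(0,72,.5); sc=[]
    for q in a:
        b=ball(q+72*np.arange(5)); k=proj('scene',W(P,b))
        m=np.concatenate([k+[i,j] for i in(-1,0,1) for j in(-1,0,1)])
        sc.append(np.sort(mc(g,[m[:,1],m[:,0]],order=1))[:36].mean())
    sc=np.array(sc); sc=sum(np.roll(sc,i) for i in range(-3,4))
    return a[sc.argmin()]
out=[]
for g,z in zip(F,ZK):
    A2=np.radians(np.arange(-180,180,.5)); s=prof(g,z,best[1],best[2],A2); i=s.argmin()
    o=(np.arange(720)-i+360)%720-360; w=np.clip((s.min()*.5+np.median(s)*.5)-s,0,None)*(abs(o)<50)
    ang=-180+.5*(i+(w*o).sum()/w.sum()); out.append((round(star(g),1),round((ang+150)/10,2)))
print(out)
E
python3 fit.py
```

```text
(np.float32(646.23425), np.float64(0.004000000000000001), np.float64(-0.005))
[(np.float64(0.0), np.float64(-0.14)), (np.float64(0.5), np.float64(15.56)), (np.float64(45.5), np.float64(18.19)), (np.float64(45.0), np.float64(18.18)), (np.float64(51.5), np.float64(19.28)), (np.float64(69.5), np.float64(19.73)), (np.float64(8.0), np.float64(19.72)), (np.float64(17.5), np.float64(20.06)), (np.float64(30.0), np.float64(20.49))]
```

```bash
cat > fit2.py <<'E'
import io,contextlib
with contextlib.redirect_stdout(io.StringIO()): from fit import *
from scipy.optimize import least_squares as LS
a=np.array([o[0] for o in out]);
for i in range(1,len(a)):
    while a[i]<a[i-1]-40: a[i]+=72
def rd(dy,dz):
    q=[]
    A2=np.radians(np.arange(-180,180,.5))
    for g,z in zip(F,ZK):
        s=prof(g,z,dy,dz,A2); i=s.argmin(); o=(np.arange(720)-i+360)%720-360
        w=np.clip((s.min()*.5+np.median(s)*.5)-s,0,None)*(abs(o)<50); q.append((-180+.5*(i+(w*o).sum()/w.sum())+150)/10)
    return np.array(q)
h=lambda t:5*np.cos(t)+np.sqrt(34**2-25*np.sin(t)**2)-39
res=[]
for dy in np.arange(-.004,.0041,.001):
    for dz in np.arange(-.006,.0021,.001):
        q=rd(dy,dz)
        f=min((LS(lambda x:np.r_[q[0],q[1:]-x[0]-h(np.radians(a[1:]-x[1]))],[20,s]) for s in(60,100,140)),key=lambda f:f.cost)
        res.append((f.cost,dy,dz,*f.x,q))
res.sort(key=lambda x:x[0]); print(a)
for t in res[:5]+[x for x in res if abs(x[1]+.001)<1e-6 and abs(x[2]+.003)<1e-6]: print(np.round(t[:5],4),np.round(t[5],2))
E
python3 fit2.py
python3 -m pendant '[[[0,0.0015,0,0],[0,0.0015,0,0],[0,0.0015,0,0],[0,0.0015,0,0],[0,0.0015,0,0],[0,0.0015,0,0],[0,0,0,0],[0,0,0,0],[0,0,0,0],[0,0,0,0]]]' | sed -n '1p;4p'
python3 snap.py;python3 st.py
python3 -m pendant '[[[0,0.0015,0,0],[0,0.0015,0,0],[0,0.0015,0,0],[0,0,0,0],[0,0,0,0],[0,0,0,0],[0,0,0,0],[0,0,0,0],[0,0,0,0],[0,0,0,0]]]' | sed -n '1p;4p'
python3 snap.py;python3 st.py; python3 fit2.py
```

```text
[  0.    0.5  45.5  45.   51.5  69.5  80.   89.5 102. ]
[ 4.55100e-01  3.00000e-03 -3.00000e-03  2.10374e+01  1.02435e+02] [-0.26 14.81 18.14 18.15 19.62 20.23 20.34 20.71 21.24]
[ 4.62000e-01  3.00000e-03 -4.00000e-03  2.04754e+01  9.74983e+01] [1.000e-02 1.488e+01 1.795e+01 1.795e+01 1.928e+01 1.983e+01 1.988e+01
 2.023e+01 2.078e+01]
[ 4.691000e-01  2.000000e-03 -3.000000e-03  2.084130e+01  1.052097e+02] [ 0.15 14.39 17.71 17.71 19.25 19.9  20.06 20.41 21.03]
[ 5.00500e-01  4.00000e-03 -4.00000e-03  2.07249e+01  9.50995e+01] [-0.38 15.34 18.38 18.38 19.66 20.16 20.21 20.55 20.99]
[ 5.34600e-01  2.00000e-03 -2.00000e-03  2.14296e+01  1.10026e+02] [-0.13 14.33 17.9  17.91 19.58 20.31 20.51 20.88 21.48]
[ 1.531200e+00 -1.000000e-03 -3.000000e-03  2.042120e+01  1.146066e+02] [ 1.4  12.89 16.53 16.52 18.22 18.99 19.33 19.61 20.45]
t: 21.47
ft_force: [-0.3, -0.1, 1.0]
stand xy z [ 0.0162 -0.1341  0.1172] yaw of tool y rel stand x 0.36 F [-0.3 -0.1  1. ]
stand xy z [ 0.0161 -0.1341  0.1172] yaw of tool y rel stand x 0.35 F [0.2 0.6 0. ]
22.584578140397078
arm angle mod 72: [(42, 36.0), (
[... 536 characters left out ...]

[ 6.224000e-01  2.000000e-03 -2.000000e-03  2.178730e+01  1.150775e+02] [-0.13 14.33 17.9  17.91 19.58 20.31 20.51 20.88 21.48 21.92 21.96]
[ 6.307000e-01  3.000000e-03 -3.000000e-03  2.145040e+01  1.087164e+02] [-0.26 14.81 18.14 18.15 19.62 20.23 20.34 20.71 21.24 21.61 21.65]
[ 7.150000e-01  1.000000e-03 -2.000000e-03  2.160800e+01  1.175939e+02] [ 0.3  13.87 17.48 17.49 19.24 19.99 20.24 20.58 21.28 21.69 21.79]
[ 7.398000e-01  3.000000e-03 -2.000000e-03  2.199520e+01  1.126883e+02] [-0.54 14.76 18.33 18.34 19.97 20.65 20.8  21.22 21.69 22.15 22.16]
[ 1.590500e+00 -1.000000e-03 -3.000000e-03  2.073440e+01  1.188926e+02] [ 1.4  12.89 16.53 16.52 18.22 18.99 19.33 19.61 20.45 20.74 20.94]
```

The peak looks to be near 115–120° of turn, but the top is flat. I'll take another stroke past it so that needle readings on both sides bracket it symmetrically.

```bash

python3 -m pendant '[[[0,-0.005,0,0],[0,-0.005,-0.02,0],[0,-0.005,-0.03,0],[0,-0.015,-0.03,0],[0,-0.02,0,0],[0,-0.02,0,0],[0,-0.01,0.02,0],[0,0,0.025,0],[0,0,0.025,0],[0,0,0.01,0]]]' | sed -n '4p'
python3 snap.py
python3 -m pendant '[[[0,0.004,0,0],[0,0.004,0,0],[0,0.004,0,0],[0,0.004,0,0],[0,0.002,0,0],[0,0.002,0,0],[0,0.002,0,0],[0,0.002,0,0],[0,0,0,0],[0,0,0,0]]]' | sed -n '4p'
python3 snap.py
python3 -m pendant '[[[0,0.002,0,0],[0,0.002,0,0],[0,0.002,0,0],[0,0.002,0,0],[0,0.002,0,0],[0,0.002,0,0],[0,0.002,0,0],[0,0.002,0,0],[0,0,0,0],[0,0,0,0]]]' | sed -n '4p'
python3 snap.py
python3 -m pendant '[[[0,0.002,0,0],[0,0.002,0,0],[0,0.002,0,0],[0,0.002,0,0],[0,0.002,0,0],[0,0.002,0,0],[0,0,0,0],[0,0,0,0],[0,0,0,0],[0,0,0,0]]]' | sed -n '4p'
python3 snap.py
python3 -m pendant '[[[0,0.002,0,0],[0,0.002,0,0],[0,0.002,0,0],[0,0.002,0,0],[0,0.002,0,0],[0,0,0,0],[0,0,0,0],[0,0,0,0],[0,0,0,0],[0,0,0,0]]]' | sed -n '4p'
python3 snap.py
python3 fit2.py
```

```text
ft_force: [0.1, -0.3, -0.5]
stand xy z [-0.061  -0.1355  0.1148] yaw of tool y rel stand x 0.4 F [ 0.1 -0.3 -0.5]
ft_force: [-4.0, 1.0, 1.9]
stand xy z [-0.0368 -0.1349  0.1169] yaw of tool y rel stand x 0.33 F [-4.   1.   1.9]
ft_force: [-0.6, 0.4, -0.2]
stand xy z [-0.0193 -0.1343  0.1169] yaw of tool y rel stand x 0.35 F [-0.6  0.4 -0.2]
ft_force: [-0.4, 0.2, 0.1]
stand xy z [-0.0078 -0.1342  0.117 ] yaw of tool y rel stand x 0.34 F [-0.4  0.2  0.1]
ft_force: [0.5, 0.8, -0.5]
stand xy z [ 0.0022 -0.1341  0.1172] yaw of tool y rel stand x 0.35 F [ 0.5  0.8 -0.5]
[  0.    0.5  45.5  45.   51.5  69.5  80.   89.5 102.  114.  117.5 117.5
 122.5 143.5 156.  167.5]
[ 7.026000e-01  2.000000e-03 -2.000000e-03  2.197440e+01  1.179736e+02] [-0.13 14.33 17.9  17.91 19.58 20.31 20.51 20.88 21.48 21.92 21.96 21.95
 22.19 21.41 20.82 20.09]
[ 7.944000e-01  1.000000e-03 -2.000000e-03  2.171510e+01  1.189987e+02] [ 0.3  13.87 17.48 17.49 19.24 19.99 20.24 20.58 21.28 21.69 21.79 21.77
 22.06 21.14 20.56 19.8 ]
[ 7.984000e-01  2.000000e-03 -3.000000e-03  2.153800e+01  1.161161e+02] [ 0.15 14.39 17.71 17.71 19.25 19.9  20.06 20.41 21.03 21.39 21.46 21.45
 21.67 20.9  20.35 19.66]
[ 8.870000e-01  1.000000e-03 -3.000000e-03  2.128710e+01  1.172186e+02] [ 0.57 13.95 17.27 17.27 18.91 19.61 19.83 20.13 20.84 21.17 21.3  21.28
 21.54 20.65 20.1  19.36]
[ 8.880000e-01  3.000000e-03 -2.000000e-03  2.225690e+01  1.170181e+02] [-0.54 14.76 18.33 18.34 19.97 20.65 20.8  21.22 21.69 22.15 22.16 22.17
 22.37 21.67 21.12 20.42]
[ 1.779000e+00 -1.000000e-03 -3.000000e-03  2.078670e+01  1.191983e+02] [ 1.4  12.89 16.53 16.52 18.22 18.99 19.33 19.61 20.45 20.74 20.94 20.92
 21.33 20.16 19.61 18.74]
```

The readings bracket the peak symmetrically at about 118–119°. The shaft is now at 167.5°, so I'll go over to the +x side of the top arm (at 23.5°) and push back about 48°.

```bash

python3 -m pendant '[[[0,-0.005,0,0],[0,-0.005,-0.02,0],[0,0,-0.03,0],[0,0,-0.03,0],[0,0.02,0,0],[0,0.02,0,0],[0,0.023,0,0],[0,0,0.02,0],[0,0,0.025,0],[0,0,0.025,0]]]' | sed -n '4p'
python3 snap.py
python3 -m pendant '[[[0,0,0.01,0],[0,-0.004,0,0],[0,-0.004,0,0],[0,-0.003,0,0],[0,-0.002,0,0],[0,-0.002,0,0],[0,-0.002,0,0],[0,-0.002,0,0],[0,0,0,0],[0,0,0,0]]]' | sed -n '4p'
python3 snap.py
python3 -m pendant '[[[0,-0.002,0,0],[0,-0.002,0,0],[0,-0.002,0,0],[0,-0.002,0,0],[0,-0.002,0,0],[0,-0.002,0,0],[0,-0.002,0,0],[0,0,0,0],[0,0,0,0],[0,0,0,0]]]' | sed -n '4p'
python3 snap.py
python3 -m pendant '[[[0,-0.002,0,0],[0,-0.002,0,0],[0,-0.002,0,0],[0,-0.002,0,0],[0,-0.002,0,0],[0,-0.002,0,0],[0,0,0,0],[0,0,0,0],[0,0,0,0],[0,0,0,0]]]' | sed -n '4p'
python3 snap.py
python3 fit2.py
```

```text
ft_force: [0.8, 0.3, 0.3]
stand xy z [ 0.0553 -0.1337  0.1266] yaw of tool y rel stand x 0.31 F [0.8 0.3 0.3]
ft_force: [4.0, -0.9, 2.9]
stand xy z [ 0.0372 -0.1335  0.1179] yaw of tool y rel stand x 0.35 F [ 4.  -0.9  2.9]
ft_force: [0.9, 0.2, 0.9]
stand xy z [ 0.0207 -0.1345  0.1163] yaw of tool y rel stand x 0.34 F [0.9 0.2 0.9]
ft_force: [0.3, -0.1, 0.7]
stand xy z [ 0.0091 -0.1346  0.1165] yaw of tool y rel stand x 0.33 F [ 0.3 -0.1  0.7]
[  0.    0.5  45.5  45.   51.5  69.5  80.   89.5 102.  114.  117.5 117.5
 122.5 143.5 156.  167.5 168.5 167.  148.  134. ]
[ 9.422000e-01  2.000000e-03 -2.000000e-03  2.204110e+01  1.191305e+02] [-0.13 14.33 17.9  17.91 19.58 20.31 20.51 20.88 21.48 21.92 21.96 21.95
 22.19 21.41 20.82 20.09 20.12 20.24 21.95 21.72]
[ 1.046000e+00  1.000000e-03 -2.000000e-03  2.177070e+01  1.198983e+02] [ 0.3  13.87 17.48 17.49 19.24 19.99 20.24 20.58 21.28 21.69 21.79 21.77
 22.06 21.14 20.56 19.8  19.82 19.97 21.76 21.49]
[ 1.092000e+00  2.000000e-03 -3.000000e-03  2.162030e+01  1.176713e+02] [ 0.15 14.39 17.71 17.71 19.25 19.9  20.06 20.41 21.03 21.39 21.46 21.45
 21.67 20.9  20.35 19.66 19.7  19.81 21.45 21.19]
[ 1.139800e+00  3.000000e-03 -2.000000e-03  2.233670e+01  1.184695e+02] [-0.54 14.76 18.33 18.34 19.97 20.65 20.8  21.22 21.69 22.15 22.16 22.17
 22.37 21.67 21.12 20.42 20.45 20.56 22.18 21.98]
[ 1.164500e+00  1.000000e-03 -3.000000e-03  2.135850e+01  1.184946e+02] [ 0.57 13.95 17.27 17.27 18.91 19.61 19.83 20.13 20.84 21.17 21.3  21.28
 21.54 20.65 20.1  19.36 19.4  19.54 21.27 20.98]
[ 2.080900e+00 -1.000000e-03 -3.000000e-03  2.083620e+01  1.199204e+02] [ 1.4  12.89 16.53 16.52 18.22 18.99 19.33 19.61 20.45 20.74 20.94 20.92
 21.33 20.16 19.61 18.74 18.78 18.99 20.9  20.61]
```

```bash

python3 -m pendant '[[[0,-0.002,0,0],[0,-0.002,0,0],[0,-0.002,0,0],[0,-0.002,0,0],[0,-0.002,0,0],[0,-0.002,0,0],[0,0,0,0],[0,0,0,0],[0,0,0,0],[0,0,0,0]]]' | sed -n '1p;4p'
python3 snap.py
python3 fit2.py
```

```text
t: 31.48
ft_force: [1.8, 0.4, 0.6]
stand xy z [-0.0024 -0.1344  0.1169] yaw of tool y rel stand x 0.34 F [1.8 0.4 0.6]
[  0.    0.5  45.5  45.   51.5  69.5  80.   89.5 102.  114.  117.5 117.5
 122.5 143.5 156.  167.5 168.5 167.  148.  134.  122. ]
[ 9.489000e-01  2.000000e-03 -2.000000e-03  2.203500e+01  1.191054e+02] [-0.13 14.33 17.9  17.91 19.58 20.31 20.51 20.88 21.48 21.92 21.96 21.95
 22.19 21.41 20.82 20.09 20.12 20.24 21.95 21.72 21.91]
[ 1.046300e+00  1.000000e-03 -2.000000e-03  2.176940e+01  1.198933e+02] [ 0.3  13.87 17.48 17.49 19.24 19.99 20.24 20.58 21.28 21.69 21.79 21.77
 22.06 21.14 20.56 19.8  19.82 19.97 21.76 21.49 21.74]
[ 1.108800e+00  2.000000e-03 -3.000000e-03  2.161060e+01  1.176286e+02] [ 0.15 14.39 17.71 17.71 19.25 19.9  20.06 20.41 21.03 21.39 21.46 21.45
 21.67 20.9  20.35 19.66 19.7  19.81 21.45 21.19 21.42]
[ 1.161500e+00  3.000000e-03 -2.000000e-03  2.232560e+01  1.184228e+02] [-0.54 14.76 18.33 18.34 19.97 20.65 20.8  21.22 21.69 22.15 22.16 22.17
 22.37 21.67 21.12 20.42 20.45 20.56 22.18 21.98 22.11]
[ 1.168800e+00  1.000000e-03 -3.000000e-03  2.135350e+01  1.184738e+02] [ 0.57 13.95 17.27 17.27 18.91 19.61 19.83 20.13 20.84 21.17 21.3  21.28
 21.54 20.65 20.1  19.36 19.4  19.54 21.27 20.98 21.25]
[ 2.083100e+00 -1.000000e-03 -3.000000e-03  2.083970e+01  1.199339e+02] [ 1.4  12.89 16.53 16.52 18.22 18.99 19.33 19.61 20.45 20.74 20.94 20.92
 21.33 20.16 19.61 18.74 18.78 18.99 20.9  20.61 20.9 ]
```

```bash

python3 -m pendant '[[[0,-0.001,0,0],[0,-0.0015,0,0],[0,0,0,0],[0,0,0,0],[0,0.005,0,0],[0,0.005,-0.01,0],[0,0.004,-0.03,0],[0,0,-0.03,0],[0,0,-0.03,0],[0,0,-0.03,0]]]' | sed -n '1,2p;4p'
python3 -m pendant '[[[0,0,-0.02,0],[0,0,0,0],[0,0,0,0],[0,0,0,0],[0,0,0,0],[0,0,0,0],[0,0,0,0],[0,0,0,0],[0,0,0,0],[0,0,0,0]]]' | sed -n '2p;4p'
python3 snap.py
python3 fit2.py | head -4; python3 st.py
python3 - <<'E'
# bystanders: difference of top view vs start, away from the robot
from h import *
a=cv2.imread('pics/top0.png').astype(int); b=robot.camera('top')['img'][:,:,::-1].astype(int); d=abs(a-b).max(2)>60
for n,(x0,x1,y0,y1) in dict(pencil=(245,270,220,280),tape=(190,228,265,295),pliers=(290,355,175,208),driver=(418,500,285,322)).items(): print(n,d[y0:y1,x0:x1].mean().round(3))
E
```

```text
t: 32.37
eef_pos: [0.4595, 0.2309, 0.248]
ft_force: [0.3, -0.4, -0.1]
eef_pos: [0.4604, 0.2311, 0.2668]
ft_force: [-0.5, 0.0, 0.9]
stand xy z [ 0.0093 -0.1342  0.2668] yaw of tool y rel stand x 0.34 F [-0.5  0.   0.9]
[  0.    0.5  45.5  45.   51.5  69.5  80.   89.5 102.  114.  117.5 117.5
 122.5 143.5 156.  167.5 168.5 167.  148.  134.  122.  118. ]
[ 9.551000e-01  2.000000e-03 -2.000000e-03  2.202950e+01  1.190949e+02] [-0.13 14.33 17.9  17.91 19.58 20.31 20.51 20.88 21.48 21.92 21.96 21.95
 22.19 21.41 20.82 20.09 20.12 20.24 21.95 21.72 21.91 21.92]
stand xy z [ 0.0093 -0.1342  0.2668] yaw of tool y rel stand x 0.34 F [ 0.5 -0.1  0.8]
22.6106537271137
arm angle mod 72: [(47, 38.0), (45, 40.0), (46, 40.0), (48, 40.0)]
pencil 0.0
tape 0.0
pliers 0.0
driver 0.141
```

The shaft is at 118° against a fitted peak of 119°, and the robot is clear. The pencil, tape measure and pliers are unchanged. The screwdriver patch differs, most likely because the forearm covers it in the top view.

```bash
python3 -c "
from plant import robot
print(robot.sign_off())"
```

```text
the job is handed in; nothing more can be done
None
```

I handed the job in at about 32 s of the 72 s: I pressed the plunger in about 13 of its 30 mm, then turned the shaft to within about 1° of my fitted high point (good to a few degrees), which leaves it on the eccentric at about 22 mm; I turned past the peak to bracket it and came back, and the screwdriver, probably hidden by the forearm, is the one bystander I couldn't confirm undisturbed.

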